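# Check the lever stop of a bracelet-pin press

### The arm

A 6-joint arm with a two-finger parallel gripper is mounted at the origin on the work surface. World frame = base frame: x ahead of the robot, y to its left, z up, the work surface at z = 0. Lengths are in m, angles in rad, forces in N, time in s.
With the tool pointing down it reaches from about 0.35 to 0.775 m from the base axis. Payload 7.3 kg.
Tool frame: the origin (TCP) lies on the centre line of the jaws, within the pads' length; the fingertips stand 17 mm ahead of it and the grasp point (between the pads) lies 2 mm behind it (robot.tip_extent is the distance from the TCP to the fingertips, in m); z points along the fingers, y is the line along which they close (so a half turn about z gives the same grasp; the last joint's range is limited). The gripper opens to 92 mm and grips with 3 to 60 N. Pads are 19 mm wide; open, the fingers measure 130 mm over their backs; the gripper's body (75 mm by 190 mm) begins 47 mm behind the grasp point.
Start: joints at [1.032, 0.342, 1.524, -0, 1.275, -0.146], TCP at [0.201, 0.485, 0.244] pointing down, gripper open.
Joint ranges: [-2.53, 2.53], [-0.77, 2.02], [0.04, 2.7], [-1, 4.14], [0.28, 2.66], [-3.11, 3.11]. Speed limits (rad/s): [2.57, 2.57, 3.14, 3.14, 3.14, 3.14].

### API

Orientations are given as [roll, pitch, yaw] about the fixed x, y, z axes, in that order (R = Rz(yaw) Ry(pitch) Rx(roll)).
In Python, from cell import robot gives the robot as it stands.
- The arm moves only by the tool step_arm, never from a script. Its argument "motion" is a list of rows, each a list of 2 entries, a list of its own where there are three numbers: the shift along the tool's x, y, z in units of 60 mm (1.0 is 60 mm), then the turn about the tool's z in rad. In form: [[[x, y, z], spin], ...]. A call has 1 to 10 rows; each row is the pose to reach, as a shift and turn from the pose commanded when the call began, along the tool's axes at that moment; what a row does not reach only later rows make up. A row lasts 1/8 s, in which the tool goes at most 62.5 mm and 10.7 degrees, less where a joint would pass 70% of its speed; a pose out of reach is approached as far as the arm can. A call with a gripper value outside its range is refused whole. "hand" is the closure in counts, from 0 (fully open) to 255 (shut), set as the call begins (left out, the last holds). The fingers move at their own pace and stop on an object; "squeeze" is the grip in N (left out, the last holds). Time passes only in rows, so rows that repeat a pose let the fingers close. It gives the time, the measured TCP pose, the force, the opening and the grip force at its end, in the units of the state.
- robot.observe(): the state, without advancing time (a new reading comes with each control period).
- robot.read_camera(name): name is "side" or "top"; returns a dict with "pixels" (420x560x3 uint8, red, green, blue), "intrinsics" (3x3 intrinsics, pixels), "k1" (the pictures are not rectified: a ray, as slopes to the right and down, at radius r is drawn at 1 + k1 r^2 times it, then the intrinsics apply), "xyz" and "rotation" of the camera in the world. Camera axes: x right, y up, looking along -z (the intrinsics and any distortion apply to the point x, -y, -z); pixel columns grow to the right and rows downward; lengths in m; the calibration is good to about 2 mm. A picture is of the moment at which its call begins. There is no depth.
- robot.hand_in(): hands the job in; it is judged then, once.
The state is a dict: "time": time; "qpos": joint angles; "qvel": joint speeds; "joint_efforts": joint torques, N m; "tool_pos": TCP position; "tool_rot": TCP orientation; "contact_force": force on the tool from outside, world axes, zero at the start; "torque": the same for the moment, N m; "opening": finger opening in m; "grip_force": force on a finger pad.
Only numpy, scipy, OpenCV 4.12 (cv2) and the standard library are available. Lean on these libraries where they do the work, as an engineer would, in place of code of your own. Each camera call takes 0.05 s, during which the arm holds its last target. There are 200 camera calls.

### The job

On the watchmaker's bench, check that the hand lever of the small grey bracelet-pin press comes to its stop short of the fixed grip bar: with the outside of the fingers, press the lever in towards the bar until it stops, without forcing it, hold it there for a second, then let it swing all the way back out and leave it. Nothing is grasped: do not pinch the lever, do not reach in between lever and bar, do not touch the bar, and leave the jar, the wooden box and the watch where they are.

Things in the scene. Friction and masses are not known exactly. Their poses are not given: they have to be found in the camera images.
- press: Grey bracelet-pin press screwed to the bench; place and yaw vary. Base plate 270 (its x) x 75 x 12 mm, origin at the centre of its underside on the bench, z up. Head at its +x end, 87 mm high, then a dark anvil. Two steel handles run from the head towards -x: the fixed bar in the middle, along x, and on its +y side the hand lever, splayed outwards, overhanging the bench.
- bar_mid (a point): Middle of the fixed grip bar, on its axis, 65 mm above the bench: a round steel bar, 20 mm diameter, 165 mm long, along the x of the press. Not to be touched. The lever's inner face, which looks towards it, carries a black rubber strip 100 mm long that is not to be touched either.
- lever (a joint): Hand lever angle, rad: 0 at rest (out), growing as it is pressed towards the bar, hard stop at 0.26. Vertical axis; a spring returns it to 0 when let go. Pushing at lever_press takes about 2 N to start, 4 N just before the stop. At the stop about 15 mm is left between the lever's end and the bar.
- lever_press (a point): Where to press: on the lever's flat outer face, 65 mm above the bench, 130 mm from the pivot. Moves with the lever, 34 mm from rest to stop. +y: out of that face, away from the bar (press along -y); -x: to the lever's free end; z up. Lever: steel flat 22 mm high (54 to 76 mm above the bench), 10 mm thick, end 173 mm from the pivot. 60 mm beside its outer face is free; below is only bench and base plate.
- lever_pivot (a point): The lever's pivot axis, at the lever's mid-height (65 mm above the bench), at the head; same axes as lever_press. As the lever angle grows, the lever turns counter-clockwise seen from above about this point.
- jar: Bystander: small green glass jar with a black cap, 44 mm diameter, 52 mm tall, standing out beyond the lever's outer side. Origin at the centre of its underside.
- pinbox: Bystander: round dark wooden box, 60 mm diameter, 32 mm tall. Origin at the centre of its underside.
- watch: Bystander: wristwatch lying flat, steel case 40 mm diameter and 10 mm thick, with a black strap 156 mm long over all. Origin at the centre of its underside.

How it is judged:
On the way:
1. the lever is pressed in to its stop by the fingers (within 0.03 rad of 0.26) and held there (value of joint lever above 0.23 rad and contact force between the fingers and lever above 1 N), for 0.6 s.
At the end, for the whole second after the job is handed in: After having been held at its stop for at least 0.6 s, the lever is back out (below 0.03 rad) and still, and the jar, the wooden box and the watch are within 20 mm of where they stood (value of joint lever below 0.03 rad and velocity of joint lever between -0.05 and 0.05 rad/s and not (distance of jar from where it was at the start of the episode above 0.02 m) and not (distance of pinbox from where it was at the start of the episode above 0.02 m) and not (distance of watch from where it was at the start of the episode above 0.02 m)); the robot touches nothing.
It fails at once if the fixed bar is touched (more than 2 N) (contact force between any of the fingers, the arm and press_c0 above 2 N).
It fails at once if the lever is touched on its inner face: pinched or reached round (more than 2 N on the rubber strip) (contact force between the fingers and lever_c0 above 2 N).
It fails at once if the lever is forced (more than 40 N) (contact force between the fingers and lever above 40 N).
It fails at once if the jar, the wooden box or the watch is knocked, carried or lifted by more than 20 mm (distance of any of jar, pinbox, watch from where it was at the start of the episode above 0.02 m).
It also fails if it takes over 40 s, if anything falls off the work surface, if the arm or the gripper's body presses on something with over 40 N, if the wrist force passes 120 N, or if a joint passes its speed limit or range.

## Working session

There is one attempt and no reset: what is moved stays moved. The work goes in short steps, Python scripts to look and compute and a tool call to move; the robot and the scene stay as the last step left them, time stands still between calls to the robot, and variables do not carry over. Pictures are saved under pics/ and viewed, at most 10 in all, crops included, and the job is handed in when it is done.

Besides the shell and the picture viewer there is one more tool, called as name(argument=value, ...), one argument or row to a line, values as JSON. step_arm: Moves the arm, as the interface text tells. Its arguments: {"type":"object","properties":{"motion":{"type":"array"},"hand":{"type":"number"},"squeeze":{"type":"number"}},"required":["motion"]}

```bash
mkdir -p pics
cat > h.py <<'E'
import numpy as np, cv2
from cell import robot
def ray(c,u,v):
    K=np.array(c["intrinsics"]);k=c["k1"]
    d=np.array([(u-K[0,2])/K[0,0],(v-K[1,2])/K[1,1]]);p=d.copy()
    for _ in range(30): p=d/(1+k*(p@p))
    return np.array(c["xyz"]),np.array(c["rotation"])@np.array([p[0],-p[1],-1])
def onz(c,u,v,z):
    o,d=ray(c,u,v); return o+d*(z-o[2])/d[2]
def proj(c,P):
    q=np.array(c["rotation"]).T@(np.array(P)-c["xyz"]);s=np.array([q[0],-q[1]])/-q[2]
    s=s*(1+c["k1"]*(s@s));K=np.array(c["intrinsics"]);return s*[K[0,0],K[1,1]]+[K[0,2],K[1,2]]
E
python3 - <<'E'
from h import *
import pickle
for n in("top","side"):
    c=robot.read_camera(n);pickle.dump(c,open(n+".pkl","wb"))
    cv2.imwrite(f"pics/{n}0.png",cv2.resize(c["pixels"][:,:,::-1],(800,600)))
    print(n,c["xyz"],c["rotation"],c["intrinsics"],c["k1"])
print(robot.observe())
E
```

```text
top [0.5308406  0.05950008 0.81975153] [ 0.05707925 -0.00939477 -1.55456483] [[405.11846309   0.         285.84604746]
 [  0.         405.11846309 207.17871324]
 [  0.           0.           1.        ]] 0.0050773595273180955
side [ 0.53598773 -0.63813947  0.86209646] [ 0.73789905 -0.0164703  -0.06348058] [[525.03452449   0.         280.82993928]
 [  0.         525.03452449 210.45103395]
 [  0.           0.           1.        ]] -0.030070809373200058
{'time': 0.1, 'qpos': array([ 1.03199496e+00,  3.42651744e-01,  1.52489703e+00, -2.33885219e-07,
        1.27537008e+00, -1.45953064e-01]), 'qvel': array([ 0.00105037, -0.00016266,  0.00046148,  0.00119783,  0.00122764,
        0.00015623]), 'joint_efforts': array([ 1.33533573e-03, -4.32005167e+01, -2.44693208e+01,  7.18994904e-02,
        5.26806596e-02, -4.16018929e-05]), 'tool_pos': array([0.2007718 , 0.48474683, 0.24312364]), 'tool_rot': array([-3.14028051e+00, -1.92656145e-04,  2.74874430e+00]), 'contact_force': array([-0.48216061,  0.14195982, -0.36149338]), 'torque': array([-0.02059568,  0.02884868, -0.01845671]), 'grip_force': 0.0, 'opening': 0.09183768845061183}
```

View pics/top0.png

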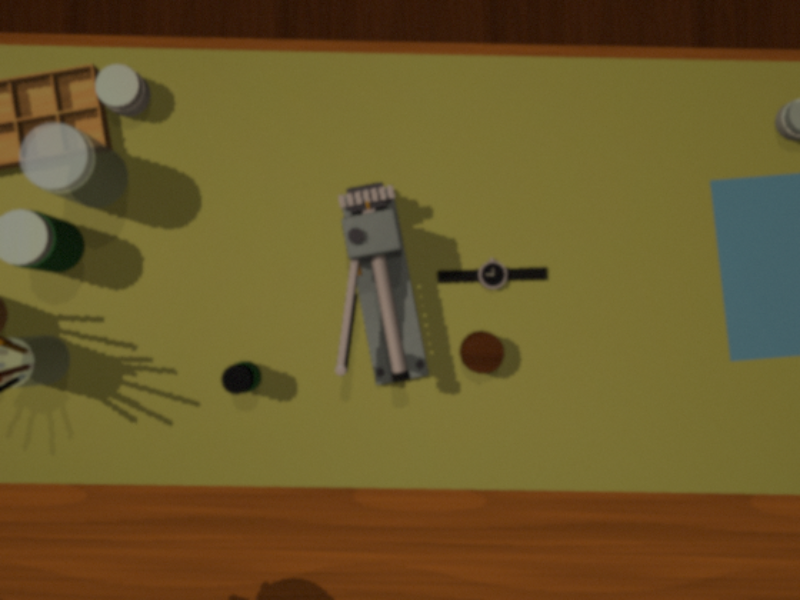

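View pics/side0.png

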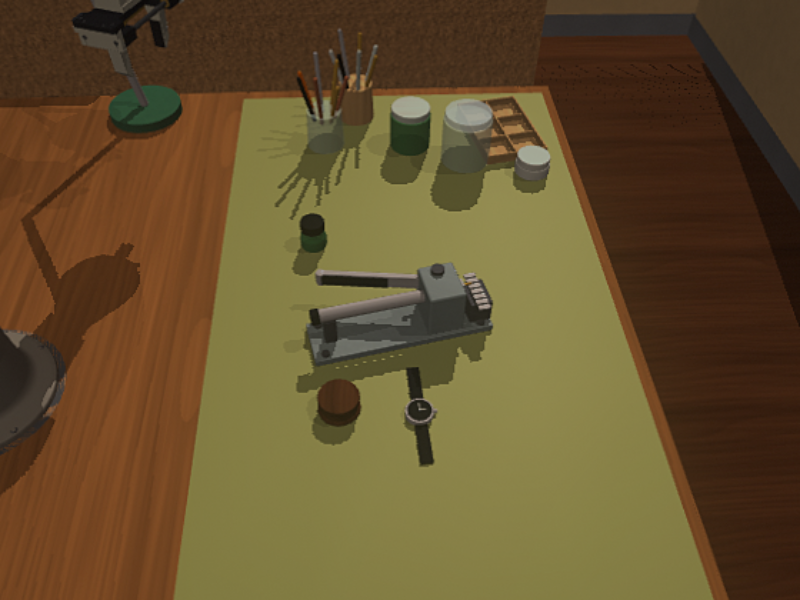

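The top view (800 px scale) shows the lever from about (357,265) to its end at (342,372). The bar is at (380,260)–(400,372), the jar at (240,378), the box at (482,352) and the watch at (492,274). The side view agrees with this.

```bash
python3 - <<'E'
s=open('h.py').read()
s="from scipy.spatial.transform import Rotation as Ro\n"+s.replace('np.array(c["rotation"])','Ro.from_euler("xyz",c["rotation"]).as_matrix()')
open('h.py','w').write(s)
E
python3 - <<'E'
from h import *
import pickle
c=pickle.load(open("top.pkl","rb"));im=c["pixels"]
# lever: bright, low-saturation pixels
hsv=cv2.cvtColor(im,cv2.COLOR_RGB2HSV)
m=((hsv[...,1]<75)&(hsv[...,2]>95)).astype(np.uint8)
roi=np.zeros_like(m);roi[182:268,232:256]=1
m*=roi
n,l,st,ce=cv2.connectedComponentsWithStats(m)
i=1+np.argmax(st[1:,4]);print(st[i],ce[i])
ys,xs=np.nonzero(l==i)
for v in range(ys.min(),ys.max()+1,6):
    r=xs[ys==v]; 
    if len(r):print(v,r.min(),r.max(),onz(c,r.min()-.5,v,.076)[:2].round(4),onz(c,r.max()+.5,v,.076)[:2].round(4))
v=ys.max();print("end",onz(c,xs[ys==v].mean(),v+.5,.076))
P=lambda u,v,z:onz(c,u*.7,v*.7,z)[:2].round(3)
print("jar",P(238,378,.052),"box",P(482,352,.032),"watch",P(492,274,.01),"bar",P(380,262,.075),P(399,365,.075))
print("plate",P(376,384,.012),P(428,376,.012))
cr=im[120:280,220:310,::-1];cv2.imwrite("pics/c1.png",cv2.resize(cr,None,fx=3.7,fy=3.7,interpolation=cv2.INTER_NEAREST))
s=pickle.load(open("side.pkl","rb"))
Q=lambda u,v,z:onz(s,u*.7,v*.7,z)[:2].round(3)
print("side jar cap",Q(312,224,.052),"lever end top outer",Q(318,270,.076),"bar end",Q(313,312,.075),"pivot knob",Q(437,268,.09), "plate",Q(318,363,.012),Q(491,325,.012),Q(308,337,.012))
E
```

```text
[235 182  15  80 375] [242.48533333 222.32      ]
182 246 248 [0.6187 0.1283] [0.6188 0.1228]
188 245 249 [0.6076 0.1299] [0.6077 0.1207]
194 244 248 [0.5964 0.1315] [0.5966 0.1223]
200 244 247 [0.5854 0.1313] [0.5855 0.1239]
206 243 246 [0.5743 0.1329] [0.5744 0.1255]
212 242 246 [0.5632 0.1345] [0.5634 0.1253]
218 241 245 [0.5522 0.136 ] [0.5523 0.1269]
224 240 244 [0.5412 0.1376] [0.5413 0.1285]
230 240 243 [0.5302 0.1374] [0.5303 0.1301]
236 239 242 [0.5192 0.1389] [0.5193 0.1316]
242 238 242 [0.5082 0.1405] [0.5084 0.1314]
248 237 241 [0.4973 0.1421] [0.4974 0.133 ]
254 237 240 [0.4864 0.1418] [0.4865 0.1346]
260 236 241 [0.4755 0.1434] [0.4756 0.1325]
end [0.47282835 0.13879306 0.076     ]
jar [0.463 0.275] box [ 0.501 -0.048] watch [ 0.61  -0.064] bar [0.617 0.091] [0.485 0.064]
plate [0.454 0.095] [0.466 0.024]
side jar cap [0.463 0.269] lever end top outer [0.476 0.141] bar end [0.47 0.06] pivot knob [0.649 0.123] plate [0.473 0.019] [0.73  0.077] [0.458 0.067]
```

View pics/c1.png

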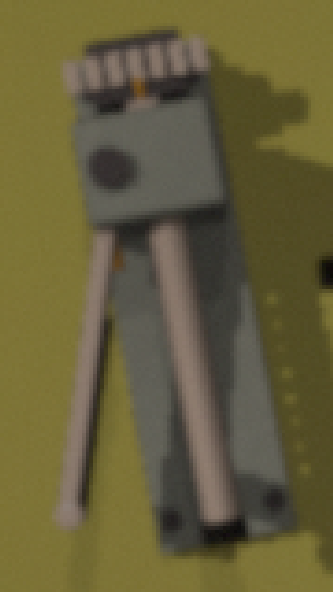

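The lever's outer face runs from about (0.608, 0.130) to (0.476, 0.143), so the press point is about (0.516, 0.139) and the stop lies 34 mm along world -y. I'll go above a point outside the lever with the fingers shut and tool x along +y.

step_arm(
  motion=[
    [[-0.5, -0.2, 0], 0.1],
    [[-1.3, -0.5, 0], 0.25],
    [[-2.2, -0.9, 0], 0.4],
    [[-3.1, -1.25, 0], 0.55],
    [[-4.0, -1.6, 0], 0.7],
    [[-4.9, -2.0, 0], 0.85],
    [[-5.7, -2.3, 0], 1.0],
    [[-6.4, -2.6, 0], 1.1],
    [[-6.83, -2.76, 0], 1.178],
    [[-6.83, -2.76, 0], 1.178],
  ],
  hand=255,
  squeeze=5,
)

```text
time: 1.35
tool_pos: [0.517, 0.1737, 0.243]
tool_rot: [-3.141, 0.0, 1.568]
contact_force: [-0.0, -1.0, 0.1]
opening: 0.0009
grip_force: 0.0
```

step_arm(
  motion=[
    [[0, 0, 0.3], 0],
    [[0, 0, 0.8], 0],
    [[0, 0, 1.3], 0],
    [[0, 0, 1.8], 0],
    [[0, 0, 2.3], 0],
    [[0, 0, 2.7], 0],
    [[0, 0, 2.95], 0],
    [[0, 0, 3.0], 0],
    [[0, 0, 3.0], 0],
  ],
)

```text
time: 2.48
tool_pos: [0.5164, 0.1755, 0.0643]
tool_rot: [3.141, -0.0, 1.571]
contact_force: [0.0, -0.3, 0.2]
opening: 0.0008
grip_force: 0.0
```

Run:
```python
from h import *
o=robot.observe();print(o["tool_pos"],o["contact_force"])
a=robot.read_camera("top")["pixels"][120:280,200:310,::-1];b=robot.read_camera("side")["pixels"][110:270,190:370,::-1]
cv2.imwrite("pics/p2.png",cv2.resize(np.hstack([a,b]),None,fx=2.7,fy=2.7))
```

```text
[0.5163741  0.17551096 0.06428007] [ 0.01183244 -0.27877128  0.20592663]
```

View pics/p2.png

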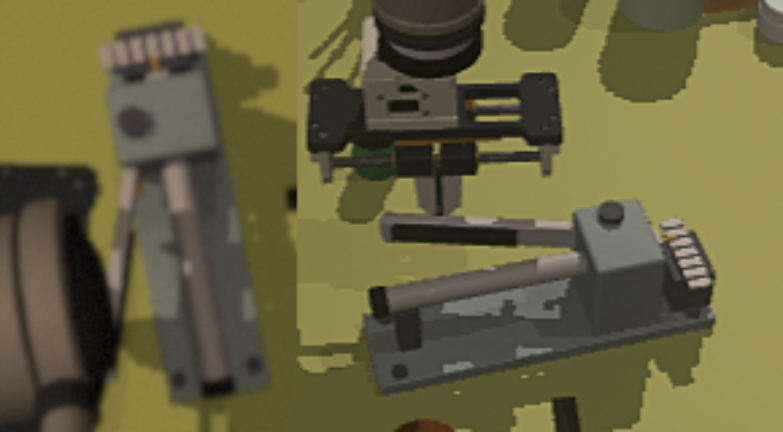

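The fingers are shut and stand outside the lever with a clear gap, above the bench and near the press point. I'll move in along tool -x.

step_arm(
  motion=[
    [[-0.07, 0, 0], 0],
    [[-0.14, 0, 0], 0],
    [[-0.21, 0, 0], 0],
    [[-0.28, 0, 0], 0],
    [[-0.35, 0, 0], 0],
    [[-0.42, 0, 0], 0],
    [[-0.47, 0, 0], 0],
    [[-0.5, 0, 0], 0],
    [[-0.5, 0, 0], 0],
  ],
)

```text
time: 3.7
tool_pos: [0.516, 0.1452, 0.0636]
tool_rot: [-3.141, -0.0, 1.571]
contact_force: [-0.8, 1.7, -0.5]
opening: 0.0004
grip_force: 1.0
```

step_arm(
  motion=[
    [[-0.06, 0, 0], 0],
    [[-0.12, 0, 0], 0],
    [[-0.18, 0, 0], 0],
    [[-0.24, 0, 0], 0],
    [[-0.3, 0, 0], 0],
    [[-0.35, 0, 0], 0],
    [[-0.38, 0, 0], 0],
    [[-0.4, 0, 0], 0],
    [[-0.4, 0, 0], 0],
  ],
)

```text
time: 4.82
tool_pos: [0.5163, 0.1212, 0.0637]
tool_rot: [3.141, -0.0, 1.571]
contact_force: [-2.2, 5.2, -2.0]
opening: 0.0006
grip_force: 2.3
```

step_arm(
  motion=[
    [[-0.02, 0, 0], 0],
    [[-0.04, 0, 0], 0],
    [[-0.05, 0, 0], 0],
    [[-0.05, 0, 0], 0],
  ],
)

```text
time: 5.32
tool_pos: [0.5163, 0.1202, 0.0638]
tool_rot: [3.141, -0.003, 1.571]
contact_force: [-0.9, 14.8, -2.6]
opening: 0.0002
grip_force: 7.4
```

step_arm(
  motion=[
    [[0, 0, 0], 0],
    [[0, 0, 0], 0],
    [[0, 0, 0], 0],
    [[0, 0, 0], 0],
    [[0, 0, 0], 0],
    [[0, 0, 0], 0],
    [[0, 0, 0], 0],
    [[0, 0, 0], 0],
  ],
)

```text
time: 6.32
tool_pos: [0.5163, 0.1202, 0.0637]
tool_rot: [3.141, -0.003, 1.571]
contact_force: [-0.6, 14.8, -1.7]
opening: 0.0004
grip_force: 7.3
```

Run:
```python
from h import *
c=robot.read_camera("side");o=robot.observe();print(o["tool_pos"],o["contact_force"])
b=c["pixels"][150:270,200:360,::-1]
cv2.imwrite("pics/p3.png",cv2.resize(b,None,fx=5,fy=5))
# expected outer-top end corner at each lever angle (pivot ~ (.645,.122))
pv=np.array([.645,.122]);r=np.array([.474,.1435])-pv
for a in(0,.13,.2,.26):
    p=pv+[np.cos(a)*r[0]-np.sin(a)*r[1],np.sin(a)*r[0]+np.cos(a)*r[1]]
    print(a,(proj(c,[*p,.076])-[200,150])*5)
```

```text
[0.51632569 0.12023576 0.06375412] [-1.52304407 13.94658982 -1.85018797]
0 [108.06688137 191.04007385]
0.13 [104.14324288 229.47954161]
0.2 [104.92665549 250.55278223]
0.26 [107.2554432  268.72438062]
```

View pics/p3.png

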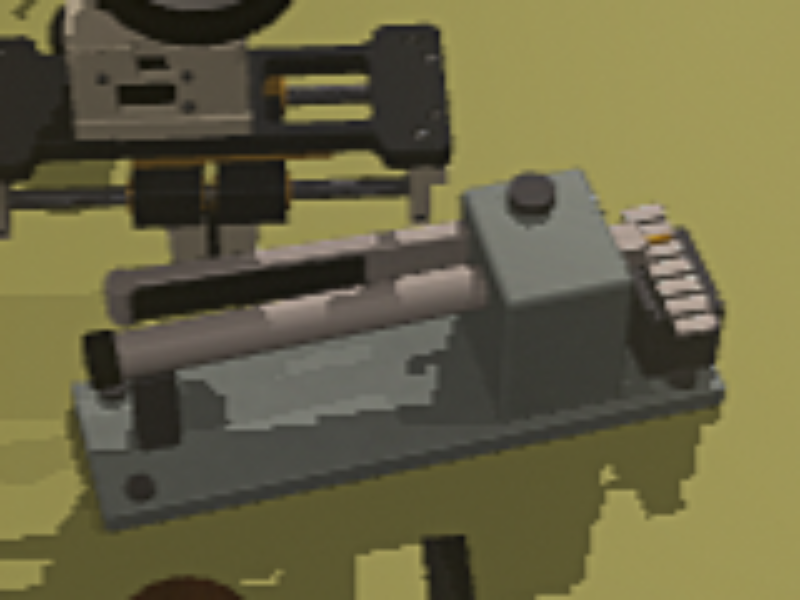

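The lever end corner is at about (110,270), which matches the prediction for 0.26 rad at (107,269). Force is steady at about 14 N, so the lever is at its stop with a clear gap to the bar, held for over 1 s. I'll back off slowly so the lever follows out.

step_arm(
  motion=[
    [[0.07, 0, 0], 0],
    [[0.16, 0, 0], 0],
    [[0.25, 0, 0], 0],
    [[0.34, 0, 0], 0],
    [[0.43, 0, 0], 0],
    [[0.52, 0, 0], 0],
    [[0.61, 0, 0], 0],
    [[0.72, 0, 0], 0],
    [[0.85, 0, 0], 0],
    [[0.95, 0, 0], 0],
  ],
)

```text
time: 7.62
tool_pos: [0.5161, 0.1757, 0.0637]
tool_rot: [3.142, -0.0, 1.571]
contact_force: [-1.2, 0.5, -0.2]
opening: 0.0004
grip_force: 0.0
```

step_arm(
  motion=[
    [[0, 0, 0], 0],
    [[0, 0, -0.3], 0],
    [[0, 0, -0.8], 0],
    [[0, 0, -1.3], 0],
    [[0, 0, -1.7], 0],
    [[0, 0, -2.0], 0],
    [[0, 0, -2.0], 0],
    [[0, 0, -2.0], 0],
    [[0, 0, -2.0], 0],
  ],
)

```text
time: 8.75
tool_pos: [0.5156, 0.175, 0.1827]
tool_rot: [-3.14, 0.0, 1.571]
contact_force: [0.4, -0.6, -0.2]
opening: 0.0004
grip_force: 0.0
```

Run:
```python
from h import *
c=robot.read_camera("side");o=robot.observe();print(o["time"],o["tool_pos"],o["contact_force"])
cv2.imwrite("pics/p4.png",cv2.resize(c["pixels"][:,:,::-1],(800,600)))
```

```text
8.8 [0.51575073 0.17509589 0.18276092] [-0.53630313  0.01215357  0.4361131 ]
```

View pics/p4.png

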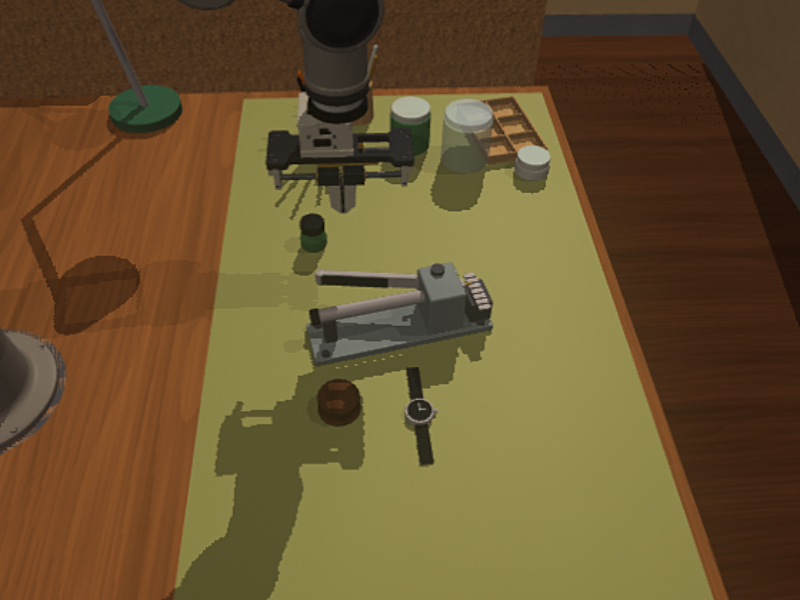

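The lever is back at rest, with its end at (318,271) as before. The jar (312,232), box (338,402) and watch (420,411) have not moved, and the arm is clear.

```bash
python3 -c "
from cell import robot
print(robot.hand_in())"
```

```text
the job is handed in; nothing more can be done
None
```

I pressed the lever to its stop, held it there for over 1 s at about 14 N with a clear gap to the bar, then let it swing fully back out; the jar, box and watch did not move, and the job is handed in (no verdict was returned).

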